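# Press the winder's drive gear home on its splined shaft and hold it for the circlip

### The arm

A 6-joint arm with a two-finger parallel gripper is mounted at the origin on a cart in front of the work surface, level with it; the furniture and walls round the work are solid. World frame = base frame: x ahead of the robot, y to its left, z up, the work surface at z = 0. Lengths are in mm, angles in degrees, forces in N, time in s.
With the tool pointing down it reaches from about 250 to 850 mm from the base axis. Payload 12.5 kg.
Tool frame: the origin (TCP) lies at the very end of the fingers, on their centre line; the grasp point (between the pads) lies 19 mm behind it; x points along the fingers, z is the direction in which the jaws open and shut, and the axes are right-handed (so a half turn about x gives the same grasp; the last joint's range is limited). The gripper opens to 93 mm and grips with 3 to 60 N. Pads are 15 mm wide; open, the fingers measure 128 mm over their backs; the gripper's body (75 mm by 188 mm) begins 65 mm behind the grasp point.
Start: joints at [-74.92, 20.094, 94.641, -0, 65.266, -4.847], TCP at [187.475, -517.047, 195.433] pointing down, gripper open.
Joint ranges: [-157.81, 157.81], [-45, 120.19], [0.68, 151.7], [-89.99, 269.99], [4.06, 180], [-164.3, 164.3]. Speed limits (degrees/s): [127.2, 127.2, 159.86, 180, 180, 180].

### API

Orientations are given as a 3x3 rotation matrix whose columns are the frame's x, y, z axes.
In Python, from station import * gives the robot as it stands.
- The arm moves only by the tool arm_command, never from a script. Its argument "motion" is a list of rows, each an object with "slide": the shift along the tool's x, y, z in mm, a list of three; "rotation": the turn, a rotation vector about the tool's x, y, z in degrees, a list of three. A call has 1 to 20 rows; each row is the pose to reach, as a shift and turn from the pose measured when the call began, along the tool's axes at that moment; what a row does not reach only later rows make up. A row lasts 1/10 s, in which the tool goes at most 50 mm and 8.59 degrees, less where a joint would pass 70% of its speed; a pose out of reach is approached as far as the arm can. A call with a gripper value outside its range is refused whole. "jaw" is the closure in counts, from 0 (fully open) to 255 (shut), set as the call begins (left out, the last holds). The fingers move at their own pace and stop on an object; "squeeze" is the grip in N (left out, the last holds). Time passes only in rows, so rows that repeat a pose let the fingers close. It gives the time, the measured TCP pose, the force and the opening at its end, in the units of the state.
- read_state(): the state, without advancing time (a new reading comes with each control period).
- grab_frame(name): name is "side" or "top"; returns a dict with "img" (384x512x3 uint8, red, green, blue), "fx", "fy", "cx", "cy" (pixels), "k1" (the pictures are not rectified: a ray, as slopes to the right and down, at radius r is drawn at 1 + k1 r^2 times it, then the intrinsics apply), "extrinsics" (4x4, takes a point from camera to world coordinates). Camera axes: x right, y up, looking along -z (the intrinsics and any distortion apply to the point x, -y, -z); pixel columns grow to the right and rows downward; lengths in mm; the calibration is good to about 2 mm. A picture is of the moment at which its call begins. There is no depth.
- sign_off(): hands the job in, once; it reports no verdict.
The state is a dict: "time_s": time; "joints": joint angles; "qvel": joint speeds; "joint_efforts": joint torques, N m; "tcp_pos": TCP position; "eef_rot": TCP orientation; "force": force on the tool from outside, world axes, zero at the start; "torque": the same for the moment, N m; "gripper_width": finger opening in mm.
Only numpy, scipy, OpenCV 4.12 (cv2) and the standard library are available. Lean on these libraries where they do the work, as an engineer would, in place of code of your own. Each camera call takes 0.05 s, during which the arm holds its last target.

### The job

Pull the black plastic cap off the gearmotor's upright splined shaft and stand it open end down on the bench. Then fit the larger of the two gears on the shaft, boss upward: turn it until the splines mesh, slide it down and press it fully home against the spring washer, so that a helper can snap the circlip into the groove above it. Finish while still gripping the gear and holding it pressed home; leave the smaller gear and the roll of tape where they lie.

Things in the scene. Friction and masses are not known exactly. Their poses are not given: they have to be found in the camera images.
- gearmotor: Right-angle gearmotor fixed to the bench, shaft up: foot plate 128 x 108 mm, grey housing 90 x 90 mm and 64 mm high, round collar on it up to 70 mm, dark motor 57 mm in diameter reaching 123 mm from the shaft axis along its +x, terminal box on the motor up to 76 mm high. Origin on the shaft axis at bench level; z up along the shaft. The shaft does not turn.
- shaft_top (a point): Centre of the shaft's end face, 128 mm above the bench; axes as the gearmotor's. The shaft has six ribs (splines) 6 mm wide, 28 mm over the ribs, 20 mm between them, one along +x, then every 60 degrees. The ribs end 108 mm above the bench with a small chamfer; above is a plain round end 20 mm in diameter with the circlip groove, tapered at the tip.
- thrust_washer (a joint): Spring washer, steel ring 44 mm in diameter round the foot of the shaft: 0 = up (its top 87 mm above the bench), 0.008 m = pressed to its stop (top at 79 mm; the gear's boss then ends at 119 mm, just below the circlip groove). About 6 N starts it, 12 N holds it at the stop; it springs back when let go.
- shaft_cap_center (a point): Black plastic cap, a cup 37 mm in diameter and 41 mm high, upside down over the shaft end: open below, bore 31 mm wide and 38 mm deep, hung loosely on the shaft (lift straight up by over 40 mm to clear), about 30 g. The point is on its axis half-way up, 20.5 mm from either end; z points to the closed end.
- large_gear_center (a point): Larger steel gear, 66 mm over the teeth, 40 mm high, 0.3 kg, on the bench: toothed part 14 mm high, above it a round boss 38 mm in diameter, 26 mm high, to grasp. The point is on the axis 20 mm from either end; z points to the boss. Through bore 23 mm with six slots 8.5 mm wide (31 mm over them), one along x by the dark grub screw, then every 60 degrees: 1.2 mm or 6 degrees of play.
- small_gear_center (a point): Smaller gear, 50 mm over the teeth, with the same height, boss and bore as the larger; to be left alone. The point is on its axis, 20 mm above the bench.
- stud_box: Open card box of brass studs at the right, fixed, 162 x 215 mm and 83 mm high; its left flap stands up to 170 mm high and leans outwards towards the gears, to 140 mm from the middle of the box: keep the gripper's body clear of it. The origin is under its middle.
- tape_roll: Roll of yellow tape lying flat on the bench, 64 mm in diameter and 18 mm high; to be left alone. The origin is under its middle.
Things that resemble listed ones, but are neither listed nor needed, are in the scene too. What is shaped like the part that bears shaft_cap_center but green or yellow is not meant.

How it is judged:
By the outcome, as a careful person would: the job done as asked, in the order asked, and still so for the second after the job is handed in, while the arm keeps its last pose, push and grip.
It also fails if it takes over 61 s, if anything falls off the work surface, if the arm or the gripper's body presses on something with over 40 N, if the wrist force passes 120 N, or if a joint passes its speed limit or range.

## Working session

There is one attempt and no reset: what is moved stays moved. The work goes in short steps, Python scripts to look and compute and a tool call to move; the robot and the scene stay as the last step left them, time stands still between calls to the robot, and variables do not carry over. Pictures are saved under pics/ and viewed, and the job is handed in when it is done.

Besides the shell and the picture viewer there is one more tool, called after "Call:" by a JSON object that holds its "api" and its "payload". arm_command: Moves the arm, as the interface text tells. Its arguments: {"type":"object","properties":{"motion":{"type":"array","items":{"type":"object","properties":{"slide":{"type":"array","items":{"type":"number"}},"rotation":{"type":"array","items":{"type":"number"}}}}},"jaw":{"type":"number"},"squeeze":{"type":"number"}},"required":["motion"]}

```bash
mkdir -p pics; ls
cat > h.py <<'E'
from station import *
import numpy as np, cv2
def px2ray(f,u,v):
    x=(u-f['cx'])/f['fx']; y=(v-f['cy'])/f['fy']
    rd=np.hypot(x,y); r=rd
    for _ in range(30): r=rd/(1+f['k1']*r*r)
    s=r/rd if rd>0 else 1
    E=np.array(f['extrinsics']); d=E[:3,:3]@np.array([x*s,-y*s,-1.]); return E[:3,3],d
def onz(f,u,v,z):
    o,d=px2ray(f,u,v); return o+d*(z-o[2])/d[2]
def proj(f,p):
    E=np.array(f['extrinsics']); q=E[:3,:3].T@(np.array(p,float)-E[:3,3]); x=q[0]/-q[2]; y=-q[1]/-q[2]
    k=1+f['k1']*(x*x+y*y); return np.array([f['cx']+f['fx']*x*k,f['cy']+f['fy']*y*k])
def save(f,n): cv2.imwrite('pics/'+n,f['img'][:,:,::-1])
E
python3 - <<'E'
from h import *
for n in('side','top'):
    f=grab_frame(n); save(f,n+'0.png'); np.save('pics/'+n+'0.npy',f,allow_pickle=True)
    print(n,f['fx'],f['cx'],f['cy'],f['k1'],np.round(f['extrinsics'],3).tolist())
print(read_state())
E
```

```text
pics
side 372.27322104072516 256.2052691052541 191.92602045528858 -0.013177601335270276 [[-0.998, 0.03, -0.058, 440.288], [-0.065, -0.524, 0.849, 1010.342], [-0.005, 0.851, 0.525, 784.443], [0.0, 0.0, 0.0, 1.0]]
top 481.69338949459814 259.3735007971377 186.42452509726536 -0.10097498433892307 [[0.01, 0.987, -0.163, 254.233], [-1.0, 0.009, -0.001, -64.733], [0.0, 0.163, 0.987, 1816.079], [0.0, 0.0, 0.0, 1.0]]
{'time_s': 0.1, 'joints': array([-7.49196465e+01,  2.01205533e+01,  9.46727040e+01,  9.23226398e-04,
        6.52678134e+01, -4.84659187e+00]), 'qvel': array([-0.00896681, -0.11800551, -0.21902868, -0.06086872,  0.01662523,
        0.06858244]), 'joint_efforts': array([ 4.81283369e-04, -4.98028421e+01, -2.85702950e+01,  7.00372411e-02,
        2.39183247e-02, -5.55595284e-05]), 'tcp_pos': array([ 187.39679489, -516.72763103,  194.96579385]), 'eef_rot': array([[-2.63183712e-04,  9.40130261e-01,  3.40815232e-01],
       [ 1.03298586e-03,  3.40815317e-01, -9.40129700e-01],
       [-9.99999432e-01,  1.04630492e-04, -1.06083831e-03]]), 'force': array([-0.61906217,  0.77050987, -0.18747948]), 'torque': array([ 0.01024225, -0.01505751, -0.00816091]), 'gripper_width': 92.70355645589483}
```

View pics/side0.png

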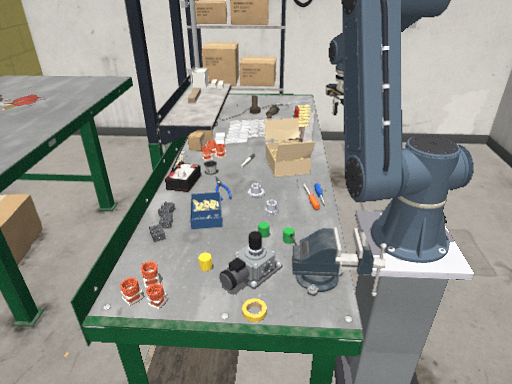

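View pics/top0.png

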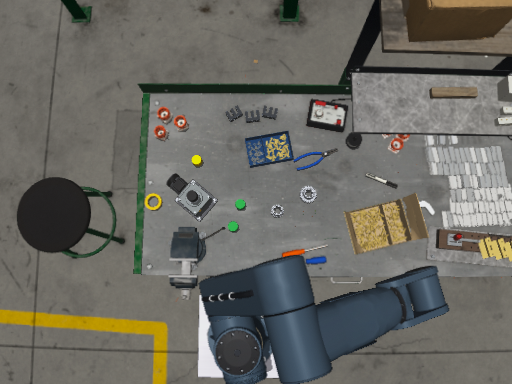

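The gearmotor with its black cap is at about (195,198) in the top view, the large gear at (308,194), the small gear at (278,211) and the stud box at (387,222). The vise is at (185,245). I'll zoom in on these.

Run:
```python
from h import *
a=np.load('pics/top0.npy',allow_pickle=True).item()['img'][:,:,::-1]
b=np.load('pics/side0.npy',allow_pickle=True).item()['img'][:,:,::-1]
k=cv2.INTER_CUBIC
t1=cv2.resize(a[160:235,155:235],(400,375),interpolation=k); t2=cv2.resize(a[175:250,260:340],(400,375),interpolation=k)
s1=cv2.resize(b[220:300,210:290],(400,400),interpolation=k)[:225*2]; s2=cv2.resize(b[170:225,240:290],(400,440),interpolation=k)
cv2.imwrite('pics/zt.png',np.hstack([t1,t2])); cv2.imwrite('pics/zs.png',np.hstack([s1,s2[:400]]))
```

```text
(no output)
```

View pics/zt.png

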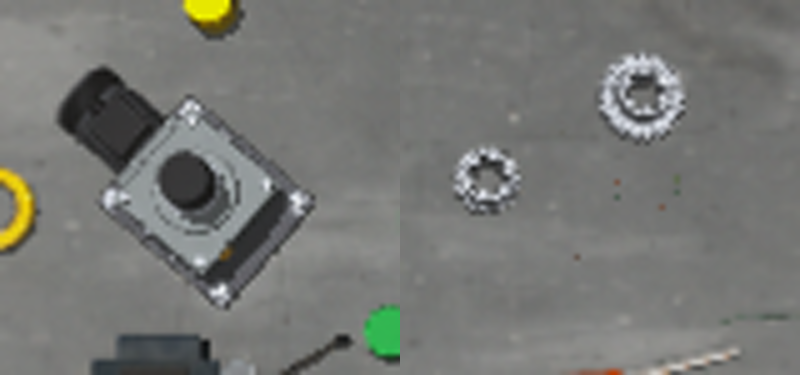

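View pics/zs.png

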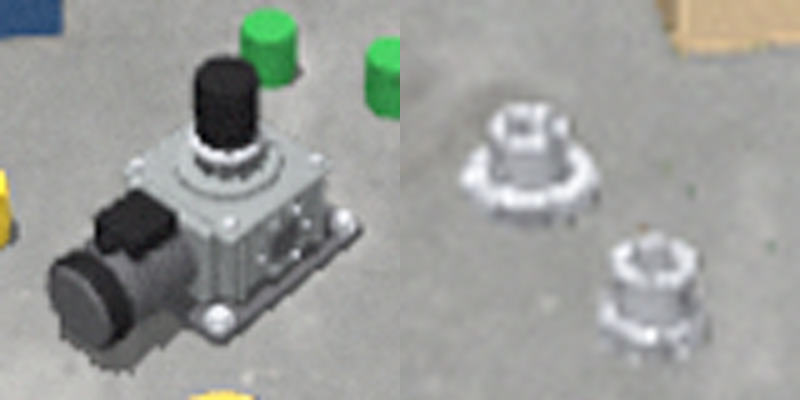

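Run:
```python
from h import *
f=np.load('pics/top0.npy',allow_pickle=True).item(); g=np.load('pics/side0.npy',allow_pickle=True).item()
# cap: dark blob, top
for n,fr,(x0,y0,x1,y1) in(('top',f,(180,185,205,205)),('side',g,(245,228,265,252))):
    im=fr['img'].astype(int).max(2)[y0:y1,x0:x1]
    m=(im<75).astype(np.uint8)
    print(n);print('\n'.join(''.join('#' if v<50 else '+' if v<75 else '-' if v<110 else '.' for v in r) for r in im))
# gears bright
for n,fr,(x0,y0,x1,y1) in(('top large',f,(298,184,320,205)),('top small',f,(268,202,287,220)),('side large',g,(245,178,268,200))):
    im=fr['img'].astype(int).mean(2)[y0:y1,x0:x1]
    print(n,x0,y0);print('\n'.join(' '.join('%3d'%v for v in r) for r in im))
```

```text
top
++++##+...........-.-....
+++###...............-...
++##+-...............---.
+###-................----
###-..................---
##-.......--+..........-.
#+.......+++++-..........
#..-....+++++++#.........
-......-++++++++#........
.......+++++++++#+.......
......-+++++++++##--.....
......-+++++++++##--..-..
.......+++++++++##--..-..
.......-+++++++###---.-..
........++++++####-+-.-..
-........+#######----.-..
..........-####+-----....
-..........---------.....
--.........--------.-....
--+-.........-----.-....-
side
....................
....................
....................
........------......
......+#######--....
.....+#########+....
....+####+#+#+##-...
....##++########+...
....############+...
....####+##+####+...
....############-...
....############-...
....############-...
....############-...
....############-...
....############+...
....+###########-...
....############-...
....+###########-...
.....##########+-...
.....-#########-....
.......+####+-......
..........-......-..
....-...........--..
top large 298 184
114 112 109 110 109 109 110 110 112 112 116 112 1
[... 4527 characters left out ...]
 170 176 169 170 159 137 146 221 247 222 196 159 156 158
159 159 166 192 206 223 208 206 219 193 168 165 173 190 222 228 247 228 187 157 158 154 159
160 158 153 157 185 209 227 232 252 236 233 230 238 218 232 232 225 177 161 121 157 158 159
155 159 161 161 169 181 201 185 230 223 222 217 222 183 181 187 170 161 154 134 158 161 162
155 156 160 162 164 165 153 129 142 154 149 151 143 140 150 163 152 157 150 151 160 159 158
157 159 162 159 160 158 149 140 144 134 131 133 131 119 149 149 124 162 164 163 166 164 161
161 158 164 162 163 164 160 162 159 152 142 145 145 140 156 153 142 161 162 158 167 167 164
161 166 159 161 160 161 161 163 162 163 159 156 160 159 154 162 159 158 156 160 165 169 164
```

Run:
```python
from h import *
f=np.load('pics/top0.npy',allow_pickle=True).item(); g=np.load('pics/side0.npy',allow_pickle=True).item()
def tri(a,b):
    (o1,d1),(o2,d2)=a,b; d1=d1/np.linalg.norm(d1); d2=d2/np.linalg.norm(d2)
    t=np.linalg.lstsq(np.c_[d1,-d2],o2-o1,rcond=None)[0]; p,q=o1+t[0]*d1,o2+t[1]*d2
    return (p+q)/2,np.linalg.norm(p-q)
print('cap top plane131',onz(f,191.3,195.5,131), 'side line:')
c=onz(f,191.3,195.5,131)
for z in(90,110.5,131): print(z,proj(g,[c[0],c[1],z]),proj(f,[c[0],c[1],z]))
# bolts
B=[np.array([x/5+155-.4,y/5+160-.4]) for x,y in((190,110),(115,197),(222,292),(300,203))]
P=[onz(f,*b,16)[:2] for b in B]; print(np.round(P,1),'mean',np.mean(P,0))
for a,b in((0,3),(1,2),(0,1),(3,2)):
    d=P[a]-P[b]; print(np.linalg.norm(d),np.degrees(np.arctan2(d[1],d[0]))%90)
# gears
for n,(x0,y0,x1,y1) in(('large',(296,182,322,207)),('small',(266,201,288,221))):
    im=f['img'].astype(int).mean(2)[y0:y1,x0:x1]
    m=((im>140)).astype(np.uint8)
    pts=np.argwhere(m)[:,::-1].astype(np.float32)
    (cx,cy),r=cv2.minEnclosingCircle(pts); 
    print(n,'top circle',cx+x0,cy+y0,r,onz(f,cx+x0,cy+y0,14), r*1800/481)
    hull=cv2.convexHull(pts.astype(np.int32)); e=cv2.fitEllipse(hull); print(e)
for n,(x0,y0,x1,y1) in(('large',(244,178,270,202)),('small',(258,196,284,218))):
    im=g['img'].astype(int).mean(2)[y0:y1,x0:x1]
    print(n);print('\n'.join(''.join('#' if v>185 else '.' for v in r) for r in im))
for u,v in((308.3,193.5),): 
  for z in (10,14): 
    p=onz(f,u,v,z);print(p,[proj(g,[p[0],p[1],k]) for k in(0,14,40)])
```

```text
cap top plane131 [498.28029478 178.53213185 131.        ] side line:
90 [256.22953796 245.09779503] [192.87316909 197.13675419]
110.5 [256.19131493 239.53176703] [192.09574902 196.3279573 ]
131 [256.15230669 233.85109338] [191.3 195.5]
[[568.4 191.9]
 [501.  246.8]
 [429.9 163.4]
 [497.9 106.3]] mean [499.29219829 177.11124481]
110.84341376244537 50.52533715586409
109.57773575118775 49.50356471470493
86.84617770687038 50.83382879711788
88.80269184839493 49.99916180886935
large top circle 308.00724601745605 193.52898597717285 8.529088020324707 [ 527.01537542 -246.51355332   14.        ] 31.917585107244225
((11.970297813415527, 11.523859024047852), (16.394474029541016, 16.838592529296875), 158.3125762939453)
small top circle 276.78947353363037 210.3684206008911 6.482550621032715 [ 461.84089065 -128.48889971   14.        ] 24.25902519305382
((10.860227584838867, 9.318520545959473), (12.201054573059082, 13.028407096862793), 155.2522430419922)
large
..........................
..........................
..........................
..........................
..........................
......
[... 718 characters left out ...]
.##.......
.........####.####........
...........##.###.........
..........................
.......#..................
.......##.................
.......##.................
.......#####.....#........
..........########........
...........###..#.........
.................#........
.................#........
..........................
..........................
..........................
[ 527.74238506 -248.03115068   10.        ] [array([255.94356791, 193.3469184 ]), array([255.92336012, 190.35264498]), array([255.88529485, 184.71216596])]
[ 527.13663283 -247.62519136   14.        ] [array([256.0883945 , 193.40511504]), array([256.06890166, 190.41036089]), array([256.03218238, 184.76895479])]
```

```bash
cat >> h.py <<'E'
def go(p,psi=None):
    s=read_state(); R=np.array(s['eef_rot']); d=R.T@(np.array(p,float)-s['tcp_pos'])
    print('t',round(s['time_s'],2),'tcp',np.round(s['tcp_pos'],1),'psi',round(np.degrees(np.arctan2(R[1,2],R[0,2])),2),'F',np.round(s['force'],1),'w',round(s['gripper_width'],1))
    tgt=np.radians(psi) if psi is not None else np.arctan2(R[1,2],R[0,2])
    z=np.array([np.cos(tgt),np.sin(tgt),0]);x=np.array([0,0,-1.]);Rt=np.c_[x,np.cross(z,x),z]
    from scipy.spatial.transform import Rotation as Q
    rv=np.degrees(Q.from_matrix(R.T@Rt).as_rotvec())
    print('slide',np.round(d,1),'rot',np.round(rv,2))
E
python3 - <<'E'
from h import *
go([501.5,179.5,200],-70)
f=np.load('pics/top0.npy',allow_pickle=True).item()
for uv in((387,222),(348,210),(358,250),(398,222)): print(uv,onz(f,*uv,83), onz(f,*uv,170))
E
```

```text
t 0.1 tcp [ 187.4 -516.7  195. ] psi -70.07 F [-0.6  0.8 -0.2] w 92.7
slide [  -4.4  532.6 -547.5] rot [-0.07 -0.06 -0.01]
(387, 222) [ 414.60721518 -526.79931955   83.        ] [ 406.55649721 -503.60371422  170.        ]
(348, 210) [ 457.41337521 -384.800306     83.        ] [ 447.21380172 -368.73300566  170.        ]
(358, 250) [ 313.13369417 -418.47688528   83.        ] [ 310.17691445 -400.71903145  170.        ]
(398, 222) [ 414.82188767 -567.40021882   83.        ] [ 406.7603932  -542.16646135  170.        ]
```

Call:
{"api": "arm_command", "payload": {"motion": [{"slide": [-15, 133, -137], "rotation": [0, 0, 0]}, {"slide": [-20, 266, -274], "rotation": [0, 0, 0]}, {"slide": [-15, 400, -411], "rotation": [0, 0, 0]}, {"slide": [-5, 532.6, -547.5], "rotation": [0, 0, 0]}, {"slide": [-5, 532.6, -547.5], "rotation": [0, 0, 0]}, {"slide": [-5, 532.6, -547.5], "rotation": [0, 0, 0]}, {"slide": [-5, 532.6, -547.5], "rotation": [0, 0, 0]}, {"slide": [-5, 532.6, -547.5], "rotation": [0, 0, 0]}, {"slide": [-5, 532.6, -547.5], "rotation": [0, 0, 0]}, {"slide": [-5, 532.6, -547.5], "rotation": [0, 0, 0]}, {"slide": [-5, 532.6, -547.5], "rotation": [0, 0, 0]}, {"slide": [-5, 532.6, -547.5], "rotation": [0, 0, 0]}, {"slide": [-5, 532.6, -547.5], "rotation": [0, 0, 0]}, {"slide": [-5, 532.6, -547.5], "rotation": [0, 0, 0]}, {"slide": [-5, 532.6, -547.5], "rotation": [0, 0, 0]}, {"slide": [-5, 532.6, -547.5], "rotation": [0, 0, 0]}, {"slide": [-5, 532.6, -547.5], "rotation": [0, 0, 0]}, {"slide": [-5, 532.6, -547.5], "rotation": [0, 0, 0]}, {"slide": [-5, 532.6, -547.5], "rotation": [0, 0, 0]}, {"slide": [-5, 532.6, -547.5], "rotation": [0, 0, 0]}]}}

```text
time_s: 2.1
tcp_pos: [501.3, 178.3, 200.8]
eef_rot: [[-0.0, 0.941, 0.339], [0.001, 0.339, -0.941], [-1.0, 0.0, -0.001]]
force: [0.4, 0.7, 0.2]
gripper_width: 92.8
```

Run:
```python
from h import *
f=grab_frame('side'); save(f,'s1.png'); np.save('pics/s1.npy',f,allow_pickle=True)
print(np.round(read_state()['joints'],1), [read_state()[k] for k in('eef_rot',)])
go([501.5,179.5,100],-70)
p=read_state()['tcp_pos'];print(proj(f,p))
cv2.imwrite('pics/s1z.png',cv2.resize(f['img'][170:290,190:320,::-1],(650,600),interpolation=2))
```

```text
[14.6 17.9 96.9  0.1 65.2 84.7] [array([[-3.36293484e-05,  9.40600926e-01,  3.39514206e-01],
       [ 9.98486984e-04,  3.39514069e-01, -9.40600447e-01],
       [-9.99999501e-01,  3.07368736e-04, -9.50595419e-04]])]
t 2.15 tcp [501.4 178.5 200.8] psi -70.15 F [-0.  -0.7 -0.5] w 93.3
slide [100.8   0.4  -0.8] rot [-0.15 -0.05 -0.02]
[254.88170073 213.5510768 ]
```

View pics/s1z.png

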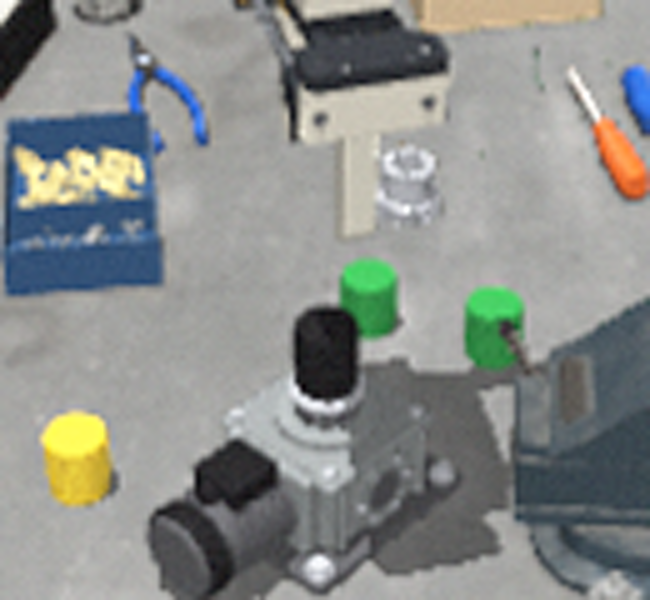

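Run:
```python
from h import *
f=np.load('pics/s1.npy',allow_pickle=True).item()
s=read_state();R=s['eef_rot'];p=s['tcp_pos']
for a in(46.5,55,64): 
    for b in (-7.5,7.5): print(a,b,(proj(f,p-a*R[:,2]+b*R[:,1])-[190,170])*5+2)
im=f['img'].astype(int)
for v in (200,205,210,214,216,217,218,219): print(v,[int(x) for x in im[v,254:272,0]])
for v in (236,240,244): print(v,[int(x) for x in im[v,246:264,0]])
for v in (180,185):pass
```

```text
46.5 -7.5 [364.354479   265.97563064]
46.5 7.5 [336.99846424 270.8112804 ]
55 -7.5 [369.08981489 275.24300714]
55 7.5 [341.55481249 280.1469098 ]
64 -7.5 [374.17795588 285.20076188]
64 7.5 [346.45092115 290.17854548]
200 [162, 164, 162, 147, 162, 207, 198, 199, 195, 197, 214, 223, 164, 190, 209, 172, 208, 206]
205 [162, 160, 160, 148, 162, 206, 199, 199, 194, 197, 197, 179, 145, 135, 172, 186, 196, 178]
210 [167, 164, 157, 151, 163, 202, 200, 200, 196, 198, 193, 188, 198, 208, 208, 201, 171, 167]
214 [165, 166, 164, 151, 170, 206, 206, 196, 199, 198, 188, 161, 159, 157, 165, 180, 149, 154]
216 [167, 169, 163, 153, 169, 201, 190, 188, 184, 174, 166, 159, 156, 158, 160, 161, 162, 161]
217 [166, 167, 164, 150, 158, 168, 160, 157, 158, 159, 153, 161, 164, 161, 164, 162, 159, 162]
218 [166, 167, 164, 161, 154, 157, 159, 155, 163, 165, 165, 170, 169, 166, 161, 157, 160, 159]
219 [167, 165, 164, 167, 167, 168, 167, 165, 163, 167, 164, 167, 165, 163, 156, 161, 157, 159]
236 [167, 161, 120, 28, 46, 46, 47, 52, 42, 18, 28, 28, 32, 26, 20, 35, 41, 52]
240 [166, 156, 120, 27, 28, 28, 36, 33, 25, 35, 34, 32, 26, 26, 30, 83, 163, 188]
244 [161, 166, 166, 52, 27, 32, 35, 33, 32, 37, 35, 33, 34, 28, 29, 64, 107, 97]
```

Run:
```python
from h import *
f=np.load('pics/s1.npy',allow_pickle=True).item()
for u in (258.5,264.5):
  for z in(200.8,220,240): print(u,z,onz(f,u,216.5,z))
g=grab_frame('top'); save(g,'t1.png')
cv2.imwrite('pics/t1z.png',cv2.resize(g['img'][140:260,140:270,::-1],(650,600),interpolation=2))
cv2.imwrite('pics/s1y.png',cv2.resize(f['img'][110:230,200:330,::-1],(650,600),interpolation=2))
print(proj(g,read_state()['tcp_pos']))
```

```text
258.5 200.8 [490.68780584 191.73403629 200.8       ]
258.5 220 [489.02980079 218.66363305 220.        ]
258.5 240 [487.30271219 246.71529635 240.        ]
264.5 200.8 [474.52780892 190.80143162 200.8       ]
264.5 220 [473.40141663 217.76170812 220.        ]
264.5 240 [472.22809132 245.84532948 240.        ]
[188.42465907 191.60073964]
```

View pics/t1z.png

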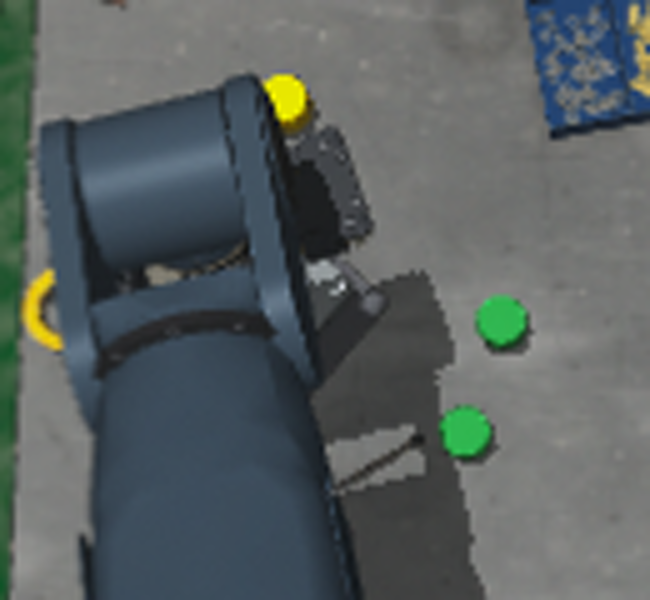

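View pics/s1y.png

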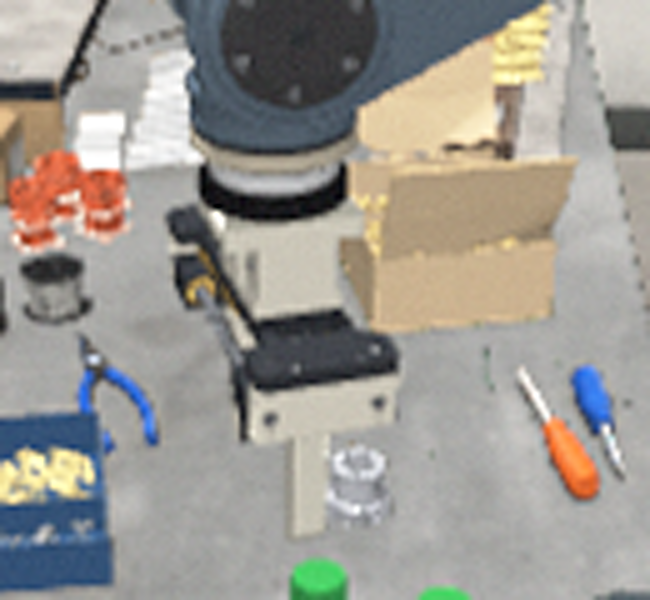

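```bash
python3 - <<'E'
from h import *
f=np.load('pics/s1.npy',allow_pickle=True).item()
s=read_state();R=s['eef_rot'];p=s['tcp_pos']
for a in(94,64,46):
  for b in (-37.5,37.5): 
    for h in (84,): print(a,b,h,(proj(f,p-a*R[:,2]+b*R[:,1]-h*R[:,0])-[190,170])*5+2)
print((proj(f,p-84*R[:,0])-[190,170])*5)
E
python3 - <<'E'
import station,inspect
print([n for n in dir(station) if n[0]!='_'])
E
```

```text
94 -37.5 84 [452.42379992 171.68572323]
94 37.5 84 [303.48839374 196.46559875]
64 -37.5 84 [432.56484624 139.8994081 ]
64 37.5 84 [287.26021367 163.3973836 ]
46 -37.5 84 [421.14518541 121.62169086]
46 37.5 84 [277.93690102 144.39856209]
[323.08644475  85.85174054]
['IKError', 'grab_frame', 'read_state', 'sign_off']
```

Run:
```python
from h import *
g=grab_frame('top');f=grab_frame('side')
s=read_state();R=s['eef_rot'];p=s['tcp_pos']
print(s['time_s'],p)
for a in(94,):
  for b in (-37.5,37.5): 
    for h in (84,120): print(a,b,h,(proj(g,p+a*R[:,2]+b*R[:,1]-h*R[:,0])-[140,140])*5+2)
np.save('pics/t1.npy',g,allow_pickle=True)
cv2.imwrite('pics/t1b.png',cv2.resize(g['img'][155:215,180:245,::-1],(780,720)[:2] and (650,600),interpolation=2))
cv2.imwrite('pics/s1b.png',cv2.resize(f['img'][0:240,160:400,::-1],(600,600),interpolation=2))
```

```text
2.3 [501.47480404 179.0272618  200.75005732]
94 -37.5 84 [381.07130948 246.6730355 ]
94 -37.5 120 [376.04046538 237.62780569]
94 37.5 84 [344.53692011 139.08641901]
94 37.5 120 [338.71045061 127.6213227 ]
```

View pics/t1b.png

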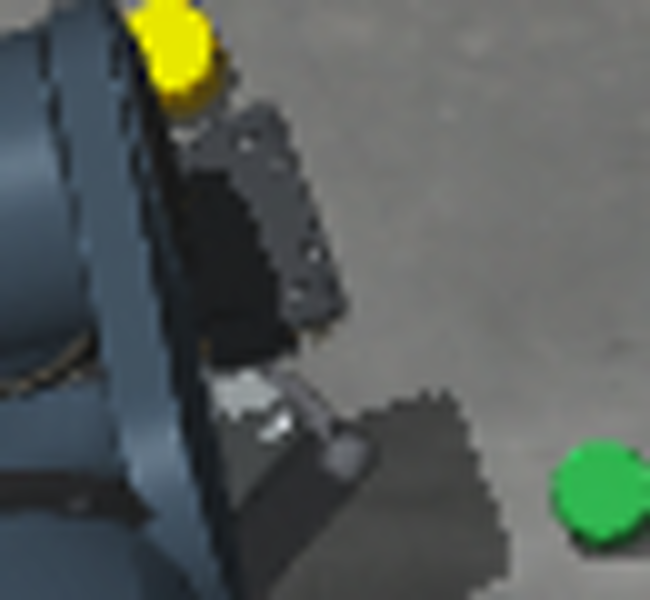

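View pics/s1b.png

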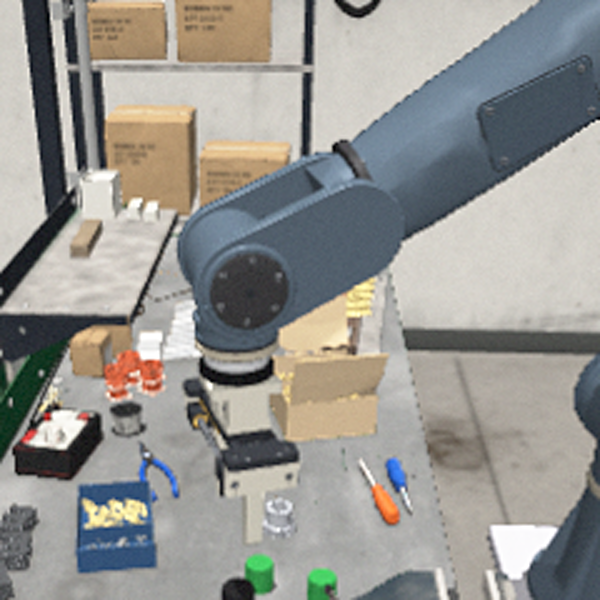

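The side view shows the finger tip at about (261,217), some 10 px higher than I project it, while the top view agrees. I'll descend part way and compare the tip directly with the cap.

Call:
{"api": "arm_command", "payload": {"motion": [{"slide": [40, 0, 0], "rotation": [0, 0, 0]}, {"slide": [80, 0, 0], "rotation": [0, 0, 0]}, {"slide": [95, 0, 0], "rotation": [0, 0, 0]}, {"slide": [95, 0, 0], "rotation": [0, 0, 0]}, {"slide": [95, 0, 0], "rotation": [0, 0, 0]}]}}

```text
time_s: 2.8
tcp_pos: [501.9, 179.1, 106.5]
eef_rot: [[0.001, 0.94, 0.34], [0.001, 0.34, -0.94], [-1.0, 0.001, -0.001]]
force: [-1.2, -0.6, -0.3]
gripper_width: 92.9
```

Run:
```python
from h import *
f=grab_frame('side'); np.save('pics/s2.npy',f,allow_pickle=True)
cv2.imwrite('pics/s2z.png',cv2.resize(f['img'][170:290,190:320,::-1],(650,600),interpolation=2))
go([501.5,179.5,105],-70)
s=read_state();R=s['eef_rot'];p=s['tcp_pos']
for a in(46.5,64,-46.5): 
    for b in (-7.5,7.5): print(a,b,(proj(f,p-a*R[:,2]+b*R[:,1])-[190,170])*5+2)
```

```text
t 2.85 tcp [502.2 179.2 106.9] psi -70.12 F [ 0.   0.  -0.1] w 93.1
slide [ 1.9 -0.6 -0.5] rot [-0.12 -0.05 -0.12]
46.5 -7.5 [362.2163776  403.85989478]
46.5 7.5 [336.16384769 408.9084687 ]
64 -7.5 [371.55470116 424.09508189]
64 7.5 [345.16666263 429.28573145]
-46.5 -7.5 [316.6418248  305.09207546]
-46.5 7.5 [292.24080962 309.4758878 ]
```

View pics/s2z.png

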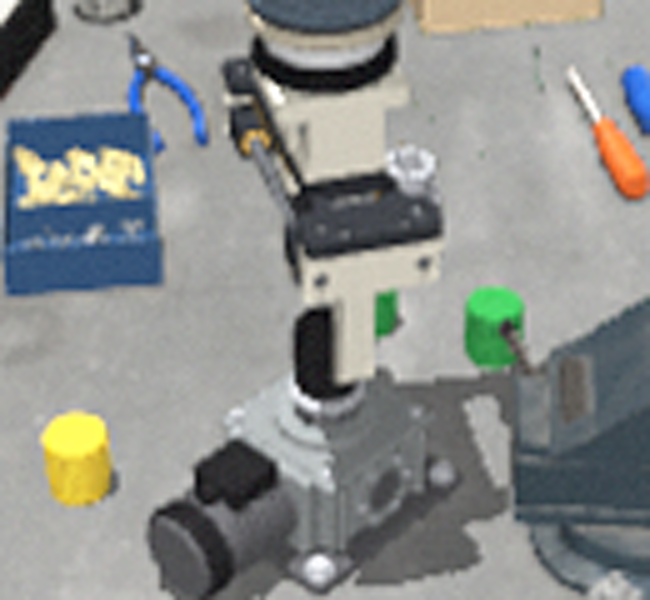

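Call:
{"api": "arm_command", "payload": {"motion": [{"slide": [6, -0.5, -0.5], "rotation": [0, 0, 0]}, {"slide": [6, -0.5, -0.5], "rotation": [0, 0, 0]}, {"slide": [6, -0.5, -0.5], "rotation": [0, 0, 0]}, {"slide": [6, -0.5, -0.5], "rotation": [0, 0, 0]}, {"slide": [6, -0.5, -0.5], "rotation": [0, 0, 0]}, {"slide": [6, -0.5, -0.5], "rotation": [0, 0, 0]}, {"slide": [6, -0.5, -0.5], "rotation": [0, 0, 0]}, {"slide": [6, -0.5, -0.5], "rotation": [0, 0, 0]}, {"slide": [6, -0.5, -0.5], "rotation": [0, 0, 0]}, {"slide": [6, -0.5, -0.5], "rotation": [0, 0, 0]}], "jaw": 255, "squeeze": 20}}

```text
time_s: 3.85
tcp_pos: [501.6, 179.5, 100.9]
eef_rot: [[0.002, 0.94, 0.34], [0.001, 0.34, -0.94], [-1.0, 0.002, -0.001]]
force: [-0.3, 0.1, 0.2]
gripper_width: 35.7
```

Run:
```python
from h import *
f=grab_frame('side'); np.save('pics/s3.npy',f,allow_pickle=True)
cv2.imwrite('pics/s3z.png',cv2.resize(f['img'][170:290,190:320,::-1],(650,600),interpolation=2))
go([502,179.5,200],-70)
```

```text
t 3.9 tcp [501.6 179.5 100.9] psi -70.11 F [-1.   0.6  1.2] w 35.9
slide [-99.1   0.6   0.1] rot [-0.11 -0.05 -0.12]
```

View pics/s3z.png

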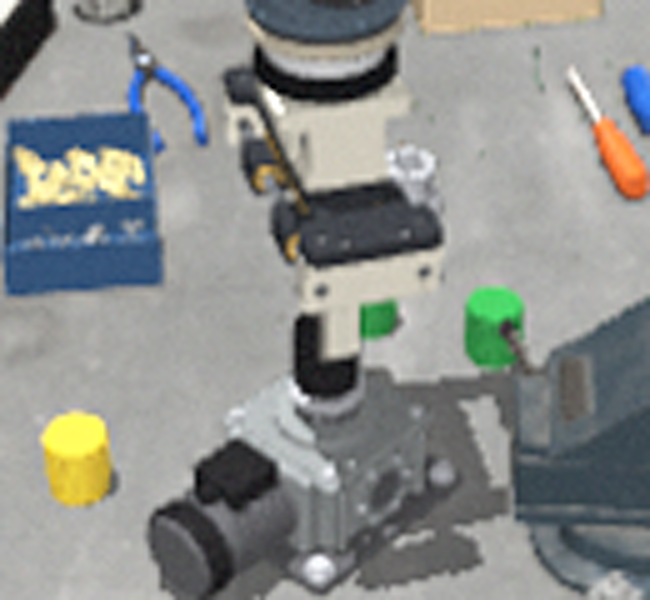

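Run:
```python
from h import *
f=np.load('pics/s3.npy',allow_pickle=True).item()
o,d=px2ray(f,258,241.3)
for a in (18.5,27,36):
    y=179.5+.94*a; t=(y-o[1])/d[1]; print(a,o+t*d)
```

```text
18.5 [491.95425442 196.89       119.29035661]
27 [491.44676749 204.88       125.82371158]
36 [490.90942839 213.34       132.74138155]
```

Call:
{"api": "arm_command", "payload": {"motion": [{"slide": [-10, 0, 0], "rotation": [0, 0, 0]}, {"slide": [-25, 0, 0], "rotation": [0, 0, 0]}, {"slide": [-45, 0, 0], "rotation": [0, 0, 0]}, {"slide": [-70, 0, 0], "rotation": [0, 0, 0]}, {"slide": [-70, 0, 0], "rotation": [0, 0, 0]}, {"slide": [-70, 0, 0], "rotation": [0, 0, 0]}, {"slide": [-70, 0, 0], "rotation": [0, 0, 0]}]}}

```text
time_s: 4.6
tcp_pos: [501.0, 179.3, 170.1]
eef_rot: [[0.0, 0.94, 0.34], [0.001, 0.34, -0.94], [-1.0, 0.001, -0.001]]
force: [0.1, -0.7, -0.0]
gripper_width: 35.9
```

Run:
```python
from h import *
f=grab_frame('side'); np.save('pics/s4.npy',f,allow_pickle=True)
cv2.imwrite('pics/s4z.png',cv2.resize(f['img'][190:260,215:300,::-1],(728,600),interpolation=2))
go([565,-60,200],-70)
```

```text
t 4.65 tcp [500.9 179.3 170. ] psi -70.12 F [0.4 1.3 0.8] w 36.0
slide [-30.2 -21.1 246.8] rot [-0.12 -0.06 -0.02]
```

View pics/s4z.png

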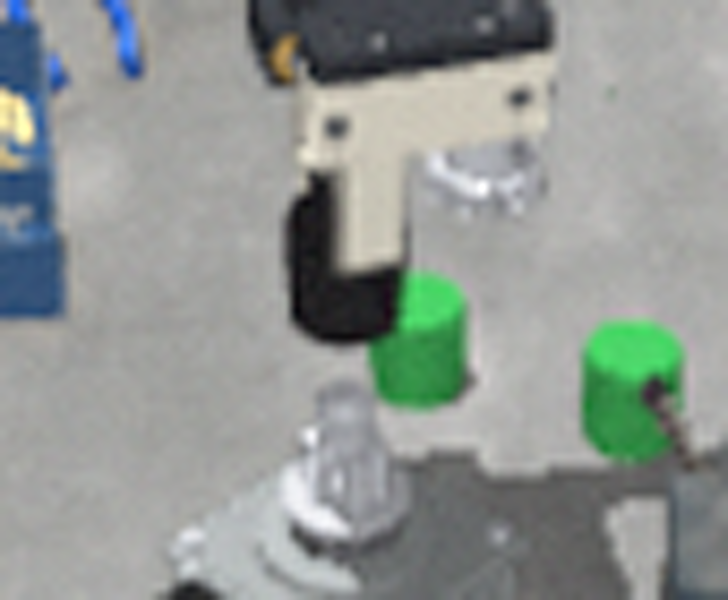

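Call:
{"api": "arm_command", "payload": {"motion": [{"slide": [-30, 0, 0], "rotation": [0, 0, 0]}, {"slide": [-30, -10, 100], "rotation": [0, 0, 0]}, {"slide": [-30, -20, 200], "rotation": [0, 0, 0]}, {"slide": [-30, -21, 247], "rotation": [0, 0, 0]}, {"slide": [-30, -21, 247], "rotation": [0, 0, 0]}, {"slide": [-30, -21, 247], "rotation": [0, 0, 0]}, {"slide": [-30, -21, 247], "rotation": [0, 0, 0]}, {"slide": [-30, -21, 247], "rotation": [0, 0, 0]}, {"slide": [50, -21, 247], "rotation": [0, 0, 0]}, {"slide": [100, -21, 247], "rotation": [0, 0, 0]}, {"slide": [140, -21, 247], "rotation": [0, 0, 0]}, {"slide": [140, -21, 247], "rotation": [0, 0, 0]}, {"slide": [140, -21, 247], "rotation": [0, 0, 0]}, {"slide": [140, -21, 247], "rotation": [0, 0, 0]}]}}

```text
time_s: 6.05
tcp_pos: [565.4, -59.0, 30.4]
eef_rot: [[0.0, 0.94, 0.341], [0.001, 0.341, -0.94], [-1.0, 0.001, -0.001]]
force: [1.1, 0.3, 0.0]
gripper_width: 35.1
```

Run:
```python
from h import *
go([565,-60,12],-70)
f=grab_frame('side'); g=grab_frame('top'); np.save('pics/s5.npy',f,allow_pickle=True); np.save('pics/t5.npy',g,allow_pickle=True)
cv2.imwrite('pics/s5z.png',np.hstack([cv2.resize(f['img'][170:290,200:320,::-1],(400,400),interpolation=2),cv2.resize(g['img'][160:230,160:230,::-1],(400,400),interpolation=2)]))
```

```text
t 6.05 tcp [565.4 -59.   30.4] psi -70.05 F [1.1 0.3 0. ] w 35.1
slide [18.4 -0.7  0.8] rot [-0.05 -0.05 -0.03]
```

View pics/s5z.png

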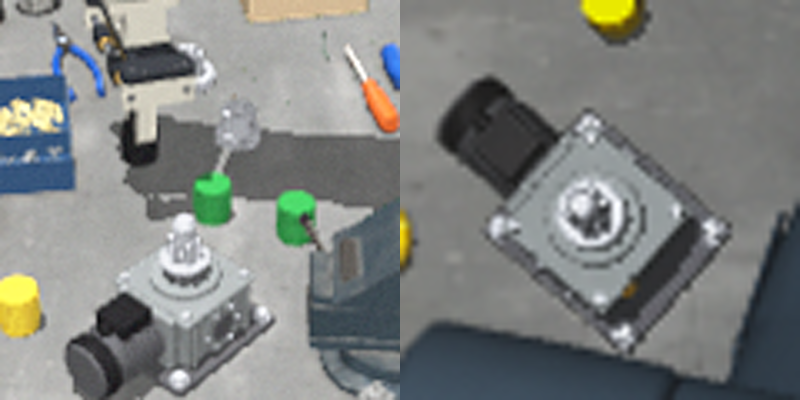

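Cap held; shaft bare and clear in both views: shaft tip at side ≈(255,235), top ≈(191.5,196). I'll lower the cap onto the bench.

Call:
{"api": "arm_command", "payload": {"motion": [{"slide": [12, 0, 0], "rotation": [0, 0, 0]}, {"slide": [17, 0, 0], "rotation": [0, 0, 0]}, {"slide": [18.5, 0, 0], "rotation": [0, 0, 0]}, {"slide": [19.5, 0, 0], "rotation": [0, 0, 0]}, {"slide": [20, 0, 0], "rotation": [0, 0, 0]}, {"slide": [20, 0, 0], "rotation": [0, 0, 0]}]}}

```text
time_s: 6.75
tcp_pos: [566.3, -59.6, 11.6]
eef_rot: [[0.003, 0.94, 0.341], [0.001, 0.341, -0.94], [-1.0, 0.003, 0.0]]
force: [-0.7, 0.3, -0.4]
gripper_width: 35.7
```

Run:
```python
from h import *
go([565,-60,12],-70)
f=np.load('pics/s5.npy',allow_pickle=True).item(); g=np.load('pics/t5.npy',allow_pickle=True).item()
cv2.imwrite('pics/shz.png',np.hstack([cv2.resize(f['img'][225:265,235:275,::-1],(400,400),interpolation=cv2.INTER_NEAREST),cv2.resize(g['img'][180:215,175:210,::-1],(400,400),interpolation=cv2.INTER_NEAREST)]))
```

```text
t 6.75 tcp [566.3 -59.6  11.6] psi -70.08 F [-0.7  0.3 -0.4] w 35.7
slide [-0.4 -1.4 -0.1] rot [-0.08  0.02 -0.16]
```

View pics/shz.png

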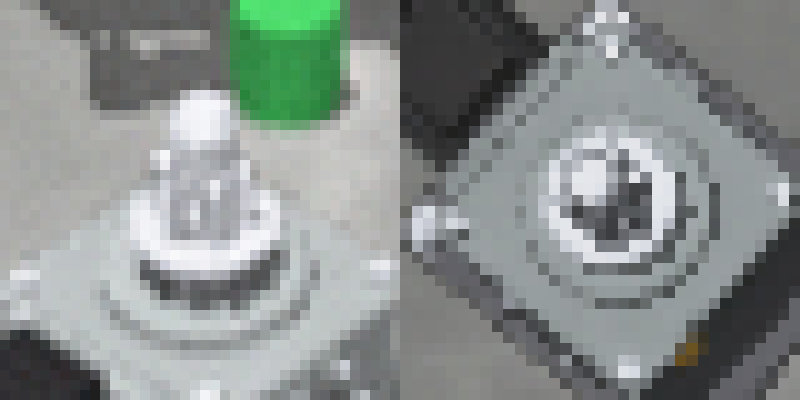

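Run:
```python
from h import *
f=np.load('pics/s5.npy',allow_pickle=True).item(); g=np.load('pics/t5.npy',allow_pickle=True).item()
print(onz(g,193.3,197.0,86),onz(g,191.3,194.8,127))
c=g['img'].astype(int).mean(2)
print('\n'.join(' '.join('%3d'%v for v in r) for r in c[189:206,184:204]))
s=f['img'].astype(int).mean(2)
print('\n'.join(' '.join('%3d'%v for v in r) for r in s[232:254,244:266]))
for p in ([500,179,0],[502,179,0],[500,177,0]):
  for z in(70,86,128): print(p,z,proj(f,[p[0],p[1],z]),proj(g,[p[0],p[1],z]))
```

```text
[499.36351969 177.55452786  86.        ] [501.37100411 179.19028705 127.        ]
140 150 126 152 152 154 152 152 153 155 144 156 154 153 154 155 155 151  85  88
153 110 157 154 152 152 133 159 156 167 167 150 144 147 154 155 154 153 158  97
136 156 154 153 153 148 168 174 204 178 189 168 170 167 145 143 153 154 154 160
132 153 154 144 135 167 200 226 226 181 226 230 198 160 165 149 129 151 155 157
152 153 153 148 164 210 175 156 142 204 130 227 230 178 163 163 135 126 155 155
152 150 145 163 218 170 193 230 229 152  92 159 225 228 169 159 162 120 155 155
155 151 159 180 229 182 232 231 229 179 124 227 132 231 229  83 163 136 149 154
155 144 161 177 226 157 228 230 226 147  88  66  71 231 228 106 164 162  78 154
155 154 161 194 189 173 121 204 173 104  80  62 106 230 228 109 157 161  89 154
155 133 160 196 230 134  63  96 106  66  88  88  94 229 223  89  92 162  88 154
156 146 161 173 226 230 116 100  85  62 135  58  85 227 185  76 165 161  82 153
156 157 157 161 192 229 230 163  74  61 103 122 124 223 109  91 162 142  81 153
156 155 120 158 160 206 226 231 123 126 126 227 222 148  7
[... 2235 characters left out ...]
00 109  98  76  88  80  96 141 205 192 163
[500, 179, 0] 70 [255.66674427 250.50338274] [193.50207806 197.44233078]
[500, 179, 0] 86 [255.63284388 246.25286009] [192.90939975 196.8226397 ]
[500, 179, 0] 128 [255.54128113 234.7703031 ] [191.30182628 195.14153671]
[502, 179, 0] 70 [254.98198936 250.47674549] [193.51906616 196.90245527]
[502, 179, 0] 86 [254.94271772 246.22647201] [192.926667  196.2780127]
[502, 179, 0] 128 [254.83665824 234.7446255 ] [191.31986373 194.58403359]
[500, 177, 0] 70 [255.71224863 250.05296075] [194.04524837 197.44782321]
[500, 177, 0] 86 [255.67875835 245.80556533] [193.45742268 196.82816404]
[500, 177, 0] 128 [255.58830681 234.33199963] [191.86300609 195.14714415]
```

Call:
{"api": "arm_command", "payload": {"motion": [{"slide": [1, 0, 0], "rotation": [0, 0, 0]}, {"slide": [1.5, 0, 0], "rotation": [0, 0, 0]}, {"slide": [1.5, 0, 0], "rotation": [0, 0, 0]}]}}

```text
time_s: 7.05
tcp_pos: [566.6, -59.7, 10.8]
eef_rot: [[0.003, 0.94, 0.341], [0.0, 0.341, -0.94], [-1.0, 0.003, 0.001]]
force: [-2.0, 0.1, 9.2]
gripper_width: 35.6
```

Call:
{"api": "arm_command", "payload": {"motion": [{"slide": [0, 0, 0], "rotation": [0, 0, 0]}, {"slide": [0, 0, 0], "rotation": [0, 0, 0]}, {"slide": [0, 0, 0], "rotation": [0, 0, 0]}, {"slide": [0, 0, 0], "rotation": [0, 0, 0]}, {"slide": [0, 0, 0], "rotation": [0, 0, 0]}], "jaw": 0}}

```text
time_s: 7.55
tcp_pos: [566.6, -59.7, 10.8]
eef_rot: [[0.003, 0.94, 0.341], [0.0, 0.341, -0.94], [-1.0, 0.003, 0.001]]
force: [0.4, 0.0, -0.7]
gripper_width: 71.3
```

Call:
{"api": "arm_command", "payload": {"motion": [{"slide": [-40, 0, 0], "rotation": [0, 0, 0]}, {"slide": [-85, 0, 0], "rotation": [0, 0, 0]}, {"slide": [-110, -30, 50], "rotation": [0, 0, 0]}, {"slide": [-110, -60, 100], "rotation": [0, 0, 0]}, {"slide": [-110, -101, 162], "rotation": [0, 0, 0]}, {"slide": [-110, -101, 162], "rotation": [0, 0, 0]}, {"slide": [-110, -101, 162], "rotation": [0, 0, 0]}, {"slide": [-110, -101, 162], "rotation": [0, 0, 0]}, {"slide": [-110, -101, 162], "rotation": [0, 0, 0]}]}}

```text
time_s: 8.45
tcp_pos: [526.6, -245.5, 120.4]
eef_rot: [[0.003, 0.94, 0.341], [0.001, 0.341, -0.94], [-1.0, 0.003, 0.0]]
force: [0.3, 0.7, 0.2]
gripper_width: 92.6
```

Run:
```python
from h import *
go([527,-247,16],-70)
f=grab_frame('side'); g=grab_frame('top'); np.save('pics/s6.npy',f,allow_pickle=True); np.save('pics/t6.npy',g,allow_pickle=True)
cv2.imwrite('pics/s6z.png',np.hstack([cv2.resize(f['img'][140:240,220:320,::-1],(400,400),interpolation=2),cv2.resize(g['img'][160:230,230:300,::-1],(400,400),interpolation=2)]))
for z in(0,41): print(proj(f,[566.6,-59.7,z]),proj(g,[566.6,-59.7,z]))
c=g['img'].astype(int).mean(2); print('\n'.join(' '.join('%3d'%v for v in r) for r in c[171:190,249:268]))
c=f['img'].astype(int).mean(2); print('\n'.join(' '.join('%3d'%v for v in r) for r in c[195:222,235:255]))
```

```text
t 8.45 tcp [ 526.6 -245.5  120.4] psi -70.04 F [0.3 0.7 0.2] w 92.6
slide [104.4  -0.4   1.5] rot [-0.04  0.01 -0.18]
[241.60082692 220.86104015] [258.78214344 183.38730607]
[241.29694891 211.39362516] [258.77009661 181.52958783]
107 110 111 111 109 108 109 110 113 117 117 119 122 120 117 117 116 115 114
112 115 114 116 115 114 117 117 118 117 116 116 117 118 117 116 118 124 121
114 116 116 114 115 115 116 115 117 118 118 117 117 116 115 117 118 121 118
112 115 114 113 114 114 113 115 116 118 119 118 117 116 117 117 117 117 116
111 112 114 114 115 114 115 114 115 116 117 118 117 118 118 118 115 117 116
107 110 113 114 113 116 114 114 115 116 115 116 117 117 119 116 114 114 116
107 112 114 110 109 113 113 111 113 111  88 100 113 114 118 118 119 118 118
107 112 113 109 105 112 110  69  67  61  54  64  60  91 120 126 127 121 124
108 113 114 112 111 109  71  62  55  54  53  54  53  55  73 122 124 119 120
110 115 116 115 114 108  65  54  55  55  54  53  53  55  70 101 116 114 116
111 115 117 117 113  82  56  55  55  54  55  54  54  54  54  68 117 115 115
111 115 116 115 111  69  56  55  5
[... 2033 characters left out ...]
  50  52  48  51  52  41  58 128 176 174 175 174 171 170 170
159  91  31  43  41  51  50  49  44  42  35  58 128 174 171 175 172 168 169 173
159  86  25  26  38  41  39  40  40  33  28  58 130 177 175 172 171 168 171 175
164  87  24  33  32  36  32  33  34  33  26  57 125 172 175 173 167 169 169 173
161  94  31  34  29  35  32  38  25  30  32  57 130 177 177 175 168 170 172 172
161  92  26  29  39  31  34  35  25  31  26  58 130 180 178 171 170 170 174 170
161 105  28  30  36  34  26  41  36  31  22  53 125 182 181 169 170 167 169 172
169 142  19  31  36  36  34  36  36  24  26  44 102 152 181 173 169 168 172 173
173 155  24  34  35  40  37  30  36  31  28  44  82 123 176 169 168 171 176 172
```

View pics/s6z.png

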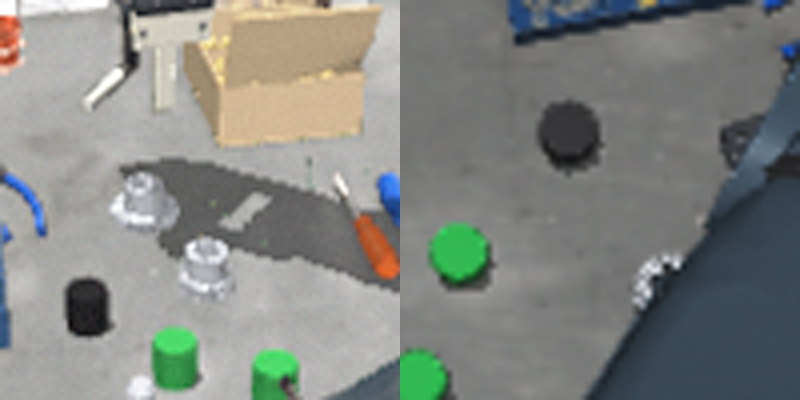

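Cap stands upright at (566.6,−59.7), known from the gripper. It appears about 0.25 px right and 0.5 px low in the top view, which gives a local camera correction of (+1.8,+0.9) mm. That puts the shaft at about (502.2,179.8) and the large gear at about (528.5,−246.3). Next I'll grip it in two directions to centre it.

Call:
{"api": "arm_command", "payload": {"motion": [{"slide": [40, 1.5, 1.5], "rotation": [0, 0, 0]}, {"slide": [80, 1.5, 1.5], "rotation": [0, 0, 0]}, {"slide": [98, 1.5, 1.5], "rotation": [0, 0, 0]}, {"slide": [103, 1.5, 1.5], "rotation": [0, 0, 0]}, {"slide": [103, 1.5, 1.5], "rotation": [0, 0, 0]}, {"slide": [103, 1.5, 1.5], "rotation": [0, 0, 0]}]}}

```text
time_s: 9.15
tcp_pos: [529.9, -246.1, 18.8]
eef_rot: [[0.005, 0.939, 0.343], [-0.0, 0.343, -0.939], [-1.0, 0.004, 0.002]]
force: [0.3, -1.1, 0.1]
gripper_width: 93.0
```

Call:
{"api": "arm_command", "payload": {"motion": [{"slide": [0, 0, 0], "rotation": [0, 0, 0]}, {"slide": [0, 0, 0], "rotation": [0, 0, 0]}, {"slide": [0, 0, 0], "rotation": [0, 0, 0]}, {"slide": [0, 0, 0], "rotation": [0, 0, 0]}, {"slide": [0, 0, 0], "rotation": [0, 0, 0]}, {"slide": [0, 0, 0], "rotation": [0, 0, 0]}, {"slide": [0, 0, 0], "rotation": [0, 0, 0]}, {"slide": [0, 0, 0], "rotation": [0, 0, 0]}, {"slide": [0, 0, 0], "rotation": [0, 0, 0]}], "jaw": 255, "squeeze": 10}}

```text
time_s: 10.05
tcp_pos: [529.9, -246.1, 18.7]
eef_rot: [[0.005, 0.939, 0.343], [-0.0, 0.343, -0.939], [-1.0, 0.004, 0.002]]
force: [-0.7, 0.6, -0.9]
gripper_width: 25.3
```

Run:
```python
from h import *
go([527,-247,16],-70)
f=grab_frame('side'); np.save('pics/s7.npy',f,allow_pickle=True)
cv2.imwrite('pics/s7z.png',cv2.resize(f['img'][150:220,220:300,::-1],(686,600),interpolation=2))
print(read_state()['gripper_width'],(proj(f,read_state()['tcp_pos'])-[220,150])*8.57)
```

```text
t 10.05 tcp [ 529.9 -246.1   18.7] psi -69.96 F [-0.7  0.6 -0.9] w 25.3
slide [ 2.7 -3.  -0.2] rot [ 0.04  0.1  -0.25]
21.61225856189102 [302.91203074 339.11896327]
```

View pics/s7z.png

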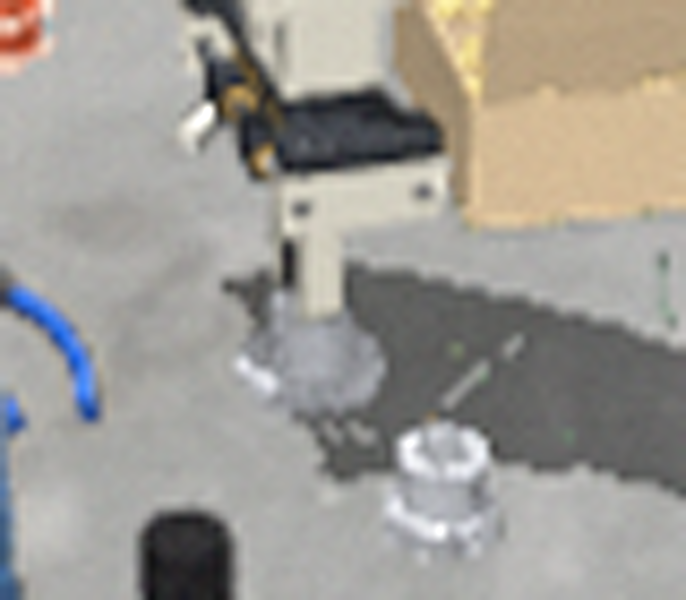

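Run:
```python
from h import *
f=np.load('pics/s7.npy',allow_pickle=True).item(); o,d=px2ray(f,257.6,186.5)
for a in (12,20,28):
    y=-246.1+.94*a; t=(y-o[1])/d[1]; print(a,o+t*d)
f=np.load('pics/s6.npy',allow_pickle=True).item(); o,d=px2ray(f,220+41,140+26.7)
for a in (46,55,64):
    y=-245.5+.94*a; t=(y-o[1])/d[1]; print(a,o+t*d)
```

```text
12 [ 520.16378241 -234.82         39.9359675 ]
20 [ 519.68138044 -227.3          44.43232471]
28 [ 519.19897847 -219.78         48.92868191]
46 [ 505.25378007 -202.26        144.64245063]
55 [ 504.80052871 -193.8         149.10616804]
64 [ 504.34727734 -185.34        153.56988545]
```

The fingers closed above the boss: the drawn tips end at about (257,187), roughly 22–25 mm above the reported TCP. So I'll reopen and go lower in careful steps.

Call:
{"api": "arm_command", "payload": {"motion": [{"slide": [0, 0, 0], "rotation": [0, 0, 0]}, {"slide": [0, 0, 0], "rotation": [0, 0, 0]}, {"slide": [0, 0, 0], "rotation": [0, 0, 0]}, {"slide": [0, 0, 0], "rotation": [0, 0, 0]}, {"slide": [0, 0, 0], "rotation": [0, 0, 0]}, {"slide": [0, 0, 0], "rotation": [0, 0, 0]}], "jaw": 0}}

```text
time_s: 10.7
tcp_pos: [529.9, -246.1, 18.7]
eef_rot: [[0.005, 0.939, 0.343], [-0.0, 0.343, -0.939], [-1.0, 0.004, 0.002]]
force: [-1.2, 0.4, 0.1]
gripper_width: 65.1
```

Call:
{"api": "arm_command", "payload": {"motion": [{"slide": [6, -1.5, 0], "rotation": [0, 0, 0]}, {"slide": [12, -1.5, 0], "rotation": [0, 0, 0]}, {"slide": [16, -1.5, 0], "rotation": [0, 0, 0]}, {"slide": [18, -1.5, 0], "rotation": [0, 0, 0]}, {"slide": [18, -1.5, 0], "rotation": [0, 0, 0]}]}}

```text
time_s: 11.2
tcp_pos: [528.4, -246.5, 0.3]
eef_rot: [[0.004, 0.939, 0.343], [0.0, 0.343, -0.939], [-1.0, 0.004, 0.001]]
force: [0.2, -0.1, 0.6]
gripper_width: 92.9
```

Run:
```python
from h import *
go([527,-247,16],-70)
f=grab_frame('side'); np.save('pics/s8.npy',f,allow_pickle=True)
cv2.imwrite('pics/s8z.png',cv2.resize(f['img'][150:220,220:300,::-1],(686,600),interpolation=2))
```

```text
t 11.2 tcp [ 5.284e+02 -2.465e+02  3.000e-01] psi -69.96 F [ 0.2 -0.1  0.6] w 92.9
slide [-15.7  -1.4  -0. ] rot [ 0.05  0.07 -0.22]
```

View pics/s8z.png

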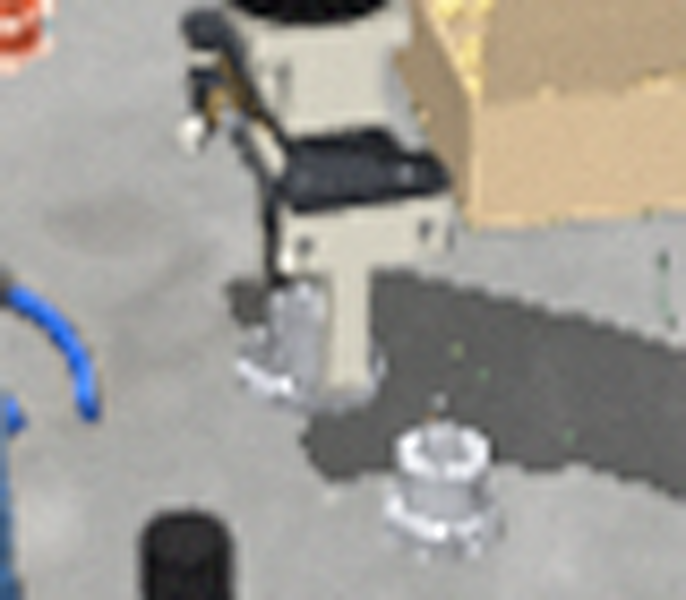

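Call:
{"api": "arm_command", "payload": {"motion": [{"slide": [2, 0, 0], "rotation": [0, 0, 0]}, {"slide": [2, 0, 0], "rotation": [0, 0, 0]}, {"slide": [2, 0, 0], "rotation": [0, 0, 0]}, {"slide": [2, 0, 0], "rotation": [0, 0, 0]}, {"slide": [2, 0, 0], "rotation": [0, 0, 0]}, {"slide": [2, 0, 0], "rotation": [0, 0, 0]}, {"slide": [2, 0, 0], "rotation": [0, 0, 0]}, {"slide": [2, 0, 0], "rotation": [0, 0, 0]}, {"slide": [2, 0, 0], "rotation": [0, 0, 0]}], "jaw": 255, "squeeze": 10}}

```text
time_s: 12.15
tcp_pos: [528.4, -246.5, -1.4]
eef_rot: [[0.004, 0.939, 0.343], [0.0, 0.343, -0.939], [-1.0, 0.004, 0.001]]
force: [-0.3, 1.0, 1.1]
gripper_width: 37.9
```

Call:
{"api": "arm_command", "payload": {"motion": [{"slide": [0, 0, 0], "rotation": [0, 0, 0]}, {"slide": [0, 0, 0], "rotation": [0, 0, 0]}, {"slide": [0, 0, 0], "rotation": [0, 0, 0]}, {"slide": [0, 0, 0], "rotation": [-8, 0, 0]}, {"slide": [0, 0, 0], "rotation": [-16, 0, 0]}, {"slide": [0, 0, 0], "rotation": [-24, 0, 0]}, {"slide": [0, 0, 0], "rotation": [-32, 0, 0]}, {"slide": [0, 0, 0], "rotation": [-40, 0, 0]}, {"slide": [0, 0, 0], "rotation": [-48, 0, 0]}, {"slide": [0, 0, 0], "rotation": [-56, 0, 0]}, {"slide": [0, 0, 0], "rotation": [-64, 0, 0]}, {"slide": [0, 0, 0], "rotation": [-72, 0, 0]}, {"slide": [0, 0, 0], "rotation": [-80, 0, 0]}, {"slide": [0, 0, 0], "rotation": [-88, 0, 0]}, {"slide": [0, 0, 0], "rotation": [-90, 0, 0]}, {"slide": [0, 0, 0], "rotation": [-90, 0, 0]}, {"slide": [0, 0, 0], "rotation": [-90, 0, 0]}], "jaw": 0}}

```text
time_s: 13.85
tcp_pos: [528.5, -246.5, -1.4]
eef_rot: [[0.004, -0.341, 0.94], [0.0, 0.94, 0.341], [-1.0, -0.001, 0.004]]
force: [0.6, 0.3, -0.9]
gripper_width: 93.2
```

Run:
```python
from h import *
go([528.4,-246.5,-3.5],20)
f=grab_frame('side'); np.save('pics/s9.npy',f,allow_pickle=True)
cv2.imwrite('pics/s9z.png',cv2.resize(f['img'][150:220,220:300,::-1],(686,600),interpolation=2))
```

```text
t 13.85 tcp [ 528.5 -246.5   -1.4] psi 19.96 F [ 0.6  0.3 -0.9] w 93.2
slide [ 2.1  0.  -0.1] rot [-0.04  0.23  0.08]
```

View pics/s9z.png

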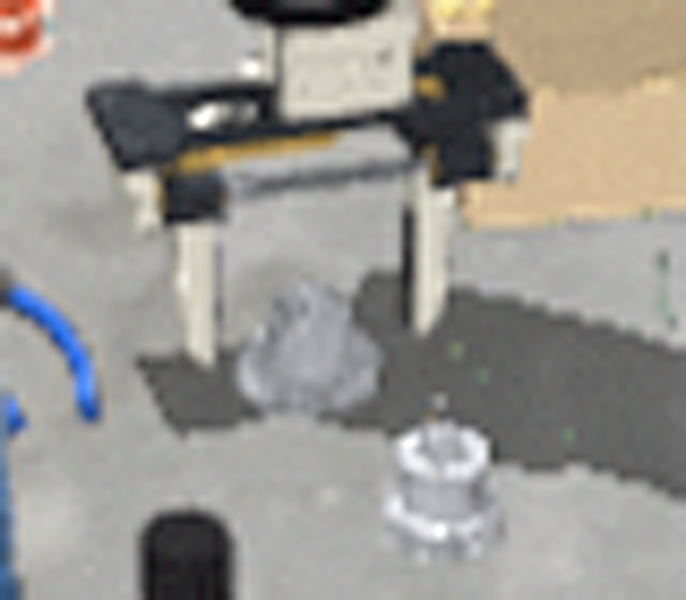

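Call:
{"api": "arm_command", "payload": {"motion": [{"slide": [0, 0, 0], "rotation": [0, 0.2, 0]}, {"slide": [0, 0, 0], "rotation": [0, 0.2, 0]}, {"slide": [0, 0, 0], "rotation": [0, 0.2, 0]}, {"slide": [0, 0, 0], "rotation": [0, 0.2, 0]}, {"slide": [0, 0, 0], "rotation": [0, 0.2, 0]}, {"slide": [0, 0, 0], "rotation": [0, 0.2, 0]}, {"slide": [0, 0, 0], "rotation": [0, 0.2, 0]}, {"slide": [0, 0, 0], "rotation": [0, 0.2, 0]}, {"slide": [0, 0, 0], "rotation": [0, 0.2, 0]}, {"slide": [0, 0, 0], "rotation": [0, 0.2, 0]}], "jaw": 255, "squeeze": 40}}

```text
time_s: 14.9
tcp_pos: [528.5, -246.5, -1.4]
eef_rot: [[0.001, -0.341, 0.94], [-0.001, 0.94, 0.341], [-1.0, -0.001, 0.001]]
force: [0.8, 0.8, -0.4]
gripper_width: 37.2
```

Run:
```python
from h import *
go([528.4,-246.5,-1.4],20)
f=grab_frame('side'); np.save('pics/s10.npy',f,allow_pickle=True)
cv2.imwrite('pics/s10z.png',cv2.resize(f['img'][150:220,220:300,::-1],(686,600),interpolation=2))
```

```text
t 14.9 tcp [ 528.5 -246.5   -1.4] psi 19.97 F [ 0.8  0.8 -0.4] w 37.2
slide [-0.   0.1 -0.1] rot [-0.03  0.04  0.08]
```

View pics/s10z.png

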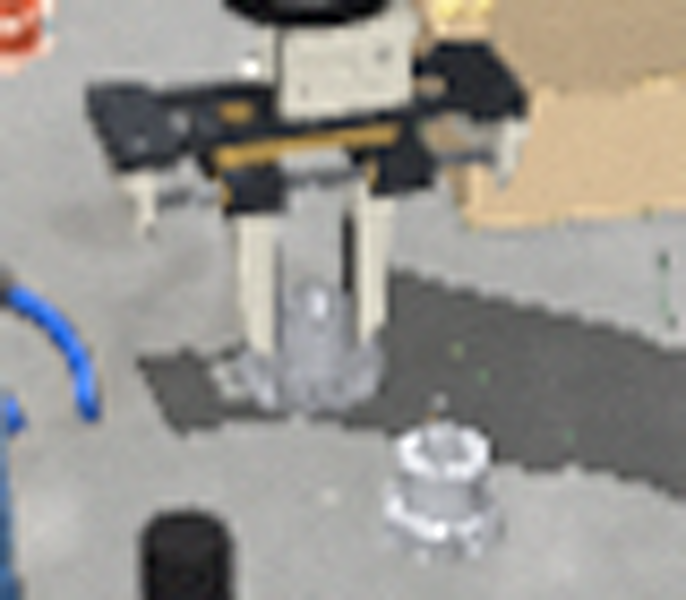

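Run:
```python
from h import *
g=np.load('pics/top0.npy',allow_pickle=True).item(); im=g['img'].astype(np.float32).mean(2)
# gear centre before moves seen ~; use true (528.5,-246.5) minus camera bias
for (cx,cy) in ((526.7,-247.4),(527.2,-247.0),(526.2,-247.8),(527.2,-248),(526.2,-246.6)):
  out=[]
  for r in (12.5,13.5,14.5):
    th=np.radians(np.arange(0,360,2)); uv=np.array([proj(g,[cx+r*np.cos(t),cy+r*np.sin(t),40]) for t in th]).astype(np.float32)
    v=cv2.remap(im,uv[:,0].reshape(-1,1),uv[:,1].reshape(-1,1),cv2.INTER_LINEAR).ravel()
    v=np.clip(v,0,200); F=np.fft.rfft(v)/len(v)
    # minimum of 6th harmonic
    ph=np.degrees(np.angle(F[6])); mn=((180-ph)/6)%60
    out.append((r,round(abs(F[6]),1),round(mn,1),np.round(np.abs(F[3:10]),0).tolist()))
  print(cx,cy,out)
i=cv2.resize(g['img'][180:208,294:322,::-1],(560,560),interpolation=cv2.INTER_NEAREST); cv2.imwrite('pics/gz.png',i)
```

```text
526.7 -247.4 [(12.5, np.float32(14.7), np.float32(34.1), [2.0, 2.0, 8.0, 15.0, 2.0, 1.0, 3.0]), (13.5, np.float32(16.5), np.float32(35.0), [3.0, 2.0, 9.0, 17.0, 4.0, 0.0, 2.0]), (14.5, np.float32(15.9), np.float32(35.6), [3.0, 2.0, 7.0, 16.0, 7.0, 1.0, 1.0])]
527.2 -247.0 [(12.5, np.float32(14.8), np.float32(34.4), [2.0, 0.0, 8.0, 15.0, 3.0, 2.0, 2.0]), (13.5, np.float32(16.5), np.float32(35.4), [3.0, 1.0, 9.0, 16.0, 5.0, 1.0, 1.0]), (14.5, np.float32(15.8), np.float32(35.7), [3.0, 3.0, 8.0, 16.0, 7.0, 1.0, 0.0])]
526.2 -247.8 [(12.5, np.float32(13.5), np.float32(33.7), [2.0, 3.0, 9.0, 14.0, 1.0, 1.0, 3.0]), (13.5, np.float32(15.1), np.float32(34.6), [2.0, 2.0, 8.0, 15.0, 3.0, 1.0, 2.0]), (14.5, np.float32(15.0), np.float32(35.2), [2.0, 1.0, 7.0, 15.0, 7.0, 0.0, 1.0])]
527.2 -248 [(12.5, np.float32(12.3), np.float32(33.1), [3.0, 2.0, 11.0, 12.0, 2.0, 2.0, 2.0]), (13.5, np.float32(12.4), np.float32(34.5), [3.0, 1.0, 11.0, 12.0, 6.0, 1.0, 1.0]), (14.5, np.float32(11.3), np.float32(35.6), [3.0, 1.0, 9.0, 11.0, 9.0, 2.0, 1.0])]
526.2 -246.6 [(12.5, np.float32(16.2), np.float32(35.5), [2.0, 3.0, 3.0, 16.0, 3.0, 1.0, 3.0]), (13.5, np.float32(19.5), np.float32(35.5), [3.0, 4.0, 4.0, 19.0, 2.0, 1.0, 2.0]), (14.5, np.float32(19.3), np.float32(35.5), [2.0, 3.0, 5.0, 19.0, 3.0, 1.0, 1.0])]
```

View pics/gz.png

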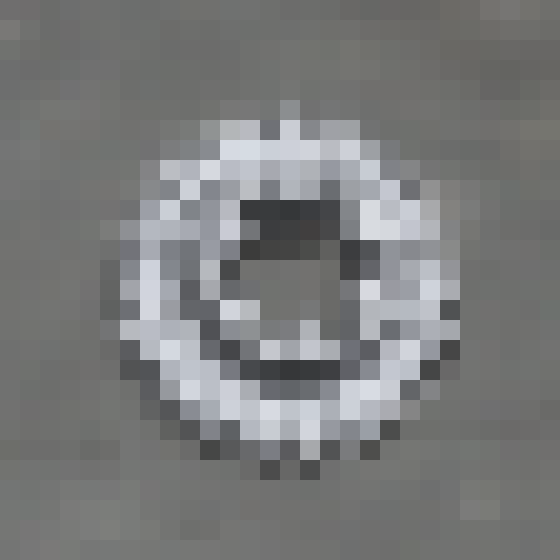

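The bore pattern gives slots at about 35° (mod 60) while the jaws are at 20°. The motor yaw is about 50.2°, so I want jaw angle ≈35° at the shaft.

Run:
```python
from h import *
go([502.2,179.8,165],35)
```

```text
t 14.95 tcp [ 528.5 -246.5   -1.4] psi 19.97 F [ 0.8  0.4 -0.8] w 37.1
slide [-166.9  409.4  120.9] rot [-15.03   0.03   0.08]
```

Call:
{"api": "arm_command", "payload": {"motion": [{"slide": [-10, 0, 0], "rotation": [0, 0, 0]}, {"slide": [-50, 0, 0], "rotation": [0, 0, 0]}, {"slide": [-100, 0, 0], "rotation": [0, 0, 0]}, {"slide": [-140, 20, 0], "rotation": [0, 0, 0]}, {"slide": [-160, 40, 0], "rotation": [0, 0, 0]}, {"slide": [-166, 60, 20], "rotation": [0, 0, 0]}], "squeeze": 60}}

```text
time_s: 15.55
tcp_pos: [526.1, -183.3, 167.7]
eef_rot: [[0.004, -0.34, 0.94], [-0.003, 0.94, 0.34], [-1.0, -0.004, 0.003]]
force: [1.2, -0.2, -3.3]
gripper_width: 36.9
```

Run:
```python
from h import *
go([502.2,179.8,165],35)
f=grab_frame('side'); g=grab_frame('top'); 
cv2.imwrite('pics/s11z.png',np.hstack([cv2.resize(f['img'][110:220,210:320,::-1],(400,400),interpolation=2),cv2.resize(g['img'][160:230,160:230,::-1],(400,400),interpolation=2)]))
```

```text
t 15.55 tcp [ 526.1 -183.3  167.7] psi 19.88 F [ 1.2 -0.2 -3.3] w 36.9
slide [  1.7 349.6 101. ] rot [-15.12   0.12   0.24]
```

View pics/s11z.png

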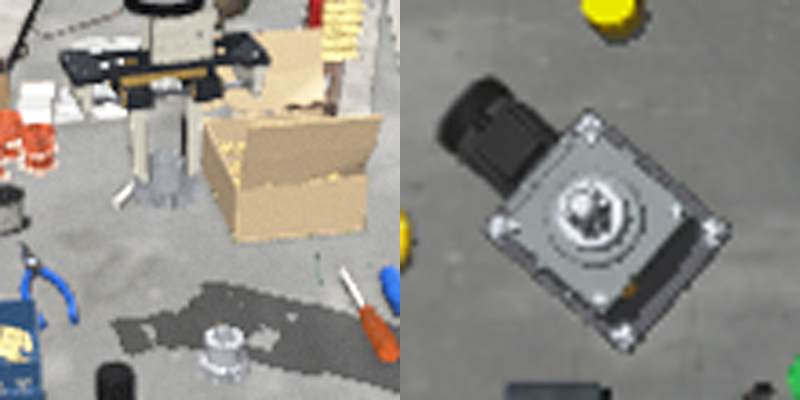

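Call:
{"api": "arm_command", "payload": {"motion": [{"slide": [1.5, 48, 14], "rotation": [-2, 0, 0]}, {"slide": [1.5, 95, 28], "rotation": [-4, 0, 0]}, {"slide": [1.5, 142, 41], "rotation": [-6, 0, 0]}, {"slide": [1.5, 190, 55], "rotation": [-8, 0, 0]}, {"slide": [1.5, 238, 69], "rotation": [-10, 0, 0]}, {"slide": [1.5, 285, 83], "rotation": [-12, 0, 0]}, {"slide": [1.5, 320, 93], "rotation": [-14, 0.1, 0.2]}, {"slide": [1.5, 340, 98], "rotation": [-15.1, 0.1, 0.2]}, {"slide": [1.5, 349.6, 101], "rotation": [-15.1, 0.1, 0.2]}, {"slide": [1.5, 349.6, 101], "rotation": [-15.1, 0.1, 0.2]}, {"slide": [1.5, 349.6, 101], "rotation": [-15.1, 0.1, 0.2]}, {"slide": [1.5, 349.6, 101], "rotation": [-15.1, 0.1, 0.2]}, {"slide": [1.5, 349.6, 101], "rotation": [-15.1, 0.1, 0.2]}]}}

```text
time_s: 16.95
tcp_pos: [502.6, 181.0, 164.3]
eef_rot: [[0.0, -0.575, 0.818], [0.001, 0.818, 0.575], [-1.0, 0.001, 0.001]]
force: [-0.5, 0.4, -3.5]
gripper_width: 37.0
```

Run:
```python
from h import *
go([502.2,179.8,132],35)
f=grab_frame('side'); np.save('pics/s12.npy',f,allow_pickle=True)
cv2.imwrite('pics/s12z.png',cv2.resize(f['img'][190:260,215:295,::-1],(686,600),interpolation=2))
```

```text
t 16.95 tcp [502.6 181.  164.3] psi 35.09 F [-0.5  0.4 -3.5] w 37.0
slide [32.3 -0.8 -1.1] rot [ 0.09  0.03 -0.03]
```

View pics/s12z.png

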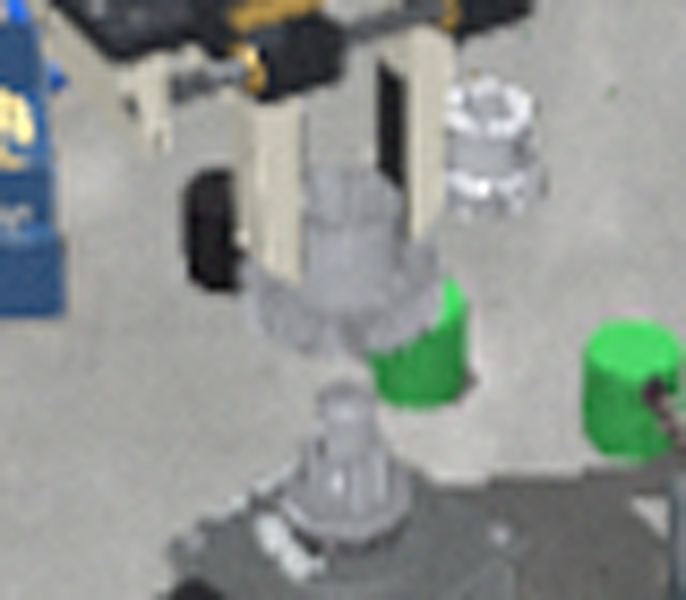

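Call:
{"api": "arm_command", "payload": {"motion": [{"slide": [15, -0.8, -1.1], "rotation": [0.1, 0, 0]}, {"slide": [30, -0.8, -1.1], "rotation": [0.1, 0, 0]}, {"slide": [35, -0.8, -1.1], "rotation": [0.1, 0, 0]}, {"slide": [38, -0.8, -1.1], "rotation": [0.1, 0, 0]}, {"slide": [40, -0.8, -1.1], "rotation": [0.1, 0, 0]}, {"slide": [42, -0.8, -1.1], "rotation": [0.1, 0, 0]}, {"slide": [42, -0.8, -1.1], "rotation": [0.1, 0, 0]}]}}

```text
time_s: 17.7
tcp_pos: [502.3, 180.0, 122.5]
eef_rot: [[0.0, -0.574, 0.819], [0.001, 0.819, 0.574], [-1.0, 0.0, 0.001]]
force: [0.0, 0.6, -4.2]
gripper_width: 37.1
```

Call:
{"api": "arm_command", "payload": {"motion": [{"slide": [4, 0, 0], "rotation": [0, 0, 0]}, {"slide": [8, 0, 0], "rotation": [0, 0, 0]}, {"slide": [11, 0, 0], "rotation": [0, 0, 0]}, {"slide": [13, 0, 0], "rotation": [0, 0, 0]}, {"slide": [13, 0, 0], "rotation": [0, 0, 0]}]}}

```text
time_s: 18.2
tcp_pos: [502.1, 179.9, 109.1]
eef_rot: [[-0.0, -0.574, 0.819], [0.001, 0.819, 0.574], [-1.0, 0.001, 0.0]]
force: [-1.0, -0.2, -3.3]
gripper_width: 36.6
```

Run:
```python
from h import *
go([502.2,179.8,105],35); print(read_state()['torque'])
f=grab_frame('side'); np.save('pics/s13.npy',f,allow_pickle=True)
cv2.imwrite('pics/s13z.png',cv2.resize(f['img'][190:260,215:295,::-1],(686,600),interpolation=2))
```

```text
t 18.2 tcp [502.1 179.9 109.1] psi 35.0 F [-1.  -0.2 -3.3] w 36.6
slide [ 4.1 -0.2  0. ] rot [-0.    0.02 -0.04]
[ 0.01695532 -0.12009339  0.00856597]
```

View pics/s13z.png

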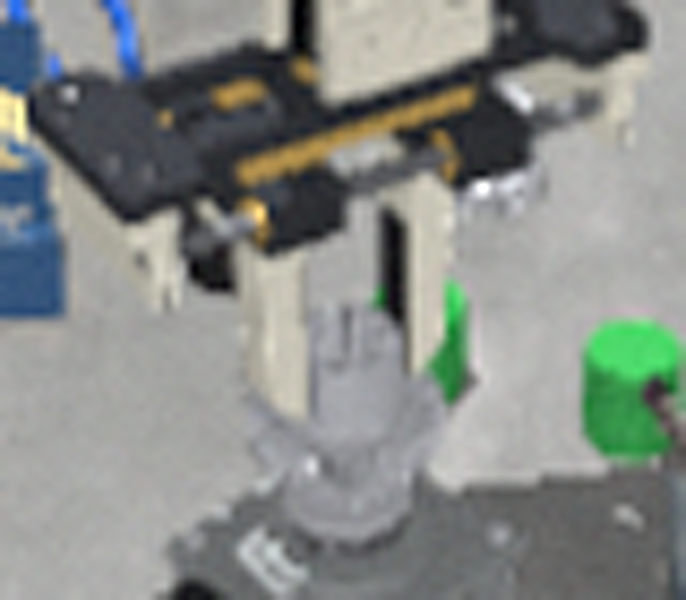

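No side force: the plain end is in the bore. Next is a gentle try onto the ribs (contact would come at TCP z ≈106.6).

Call:
{"api": "arm_command", "payload": {"motion": [{"slide": [2, 0, 0], "rotation": [0, 0, 0]}, {"slide": [3, 0, 0], "rotation": [0, 0, 0]}, {"slide": [4, 0, 0], "rotation": [0, 0, 0]}, {"slide": [4.5, 0, 0], "rotation": [0, 0, 0]}, {"slide": [4.5, 0, 0], "rotation": [0, 0, 0]}]}}

```text
time_s: 18.75
tcp_pos: [502.2, 180.0, 104.8]
eef_rot: [[0.0, -0.574, 0.819], [0.001, 0.819, 0.574], [-1.0, 0.001, 0.001]]
force: [-0.9, -0.5, -2.7]
gripper_width: 36.7
```

Call:
{"api": "arm_command", "payload": {"motion": [{"slide": [1.5, 0, 0], "rotation": [0, 0, 0]}, {"slide": [3, 0, 0], "rotation": [0, 0, 0]}, {"slide": [4.5, 0, 0], "rotation": [0, 0, 0]}, {"slide": [4.5, 0, 0], "rotation": [0, 0, 0]}]}}

```text
time_s: 19.15
tcp_pos: [502.1, 179.9, 100.0]
eef_rot: [[-0.0, -0.574, 0.819], [0.001, 0.819, 0.574], [-1.0, 0.001, 0.0]]
force: [-0.7, 0.5, -3.2]
gripper_width: 37.2
```

Meshed: the gear bottom is 6 mm below the rib ends with no force. On down to the washer at TCP ≈85.6.

Call:
{"api": "arm_command", "payload": {"motion": [{"slide": [4, 0, 0], "rotation": [0, 0, 0]}, {"slide": [8, 0, 0], "rotation": [0, 0, 0]}, {"slide": [11, 0, 0], "rotation": [0, 0, 0]}, {"slide": [12, 0, 0], "rotation": [0, 0, 0]}, {"slide": [12, 0, 0], "rotation": [0, 0, 0]}]}}

```text
time_s: 19.65
tcp_pos: [502.0, 179.9, 87.8]
eef_rot: [[-0.001, -0.574, 0.819], [0.001, 0.819, 0.574], [-1.0, 0.001, -0.0]]
force: [1.0, 0.7, -3.0]
gripper_width: 36.9
```

Call:
{"api": "arm_command", "payload": {"motion": [{"slide": [2, 0, 0], "rotation": [0, 0, 0]}, {"slide": [4, 0, 0], "rotation": [0, 0, 0]}, {"slide": [6, 0, 0], "rotation": [0, 0, 0]}, {"slide": [7, 0, 0], "rotation": [0, 0, 0]}, {"slide": [7, 0, 0], "rotation": [0, 0, 0]}]}}

```text
time_s: 20.15
tcp_pos: [502.2, 180.0, 81.1]
eef_rot: [[-0.0, -0.574, 0.819], [0.001, 0.819, 0.574], [-1.0, 0.001, 0.0]]
force: [-2.3, -0.3, 6.0]
gripper_width: 37.1
```

Call:
{"api": "arm_command", "payload": {"motion": [{"slide": [1.5, 0, 0], "rotation": [0, 0, 0]}, {"slide": [2.5, 0, 0], "rotation": [0, 0, 0]}, {"slide": [3.5, 0, 0], "rotation": [0, 0, 0]}, {"slide": [4, 0, 0], "rotation": [0, 0, 0]}, {"slide": [4, 0, 0], "rotation": [0, 0, 0]}]}}

```text
time_s: 20.65
tcp_pos: [502.2, 180.0, 77.6]
eef_rot: [[0.0, -0.574, 0.819], [0.001, 0.819, 0.574], [-1.0, 0.001, 0.001]]
force: [-3.9, -0.9, 8.7]
gripper_width: 37.0
```

Call:
{"api": "arm_command", "payload": {"motion": [{"slide": [0.5, 0, 0], "rotation": [0, 0, 0]}, {"slide": [1, 0, 0], "rotation": [0, 0, 0]}, {"slide": [1.5, 0, 0], "rotation": [0, 0, 0]}, {"slide": [1.5, 0, 0], "rotation": [0, 0, 0]}]}}

```text
time_s: 21.05
tcp_pos: [502.3, 180.0, 77.4]
eef_rot: [[0.0, -0.574, 0.819], [0.001, 0.819, 0.574], [-1.0, 0.0, 0.001]]
force: [-6.4, -3.0, 17.3]
gripper_width: 36.9
```

Call:
{"api": "arm_command", "payload": {"motion": [{"slide": [2, -0.1, -0.2], "rotation": [0, 0, 0]}, {"slide": [2, -0.1, -0.2], "rotation": [0, 0, 0]}, {"slide": [2, -0.1, -0.2], "rotation": [0, 0, 0]}, {"slide": [2, -0.1, -0.2], "rotation": [0, 0, 0]}, {"slide": [2, -0.1, -0.2], "rotation": [0, 0, 0]}]}}

```text
time_s: 21.55
tcp_pos: [502.4, 179.9, 77.3]
eef_rot: [[0.001, -0.574, 0.819], [0.001, 0.819, 0.574], [-1.0, 0.0, 0.002]]
force: [-9.8, -2.5, 25.0]
gripper_width: 36.9
```

Run:
```python
from h import *
f=grab_frame('side'); np.save('pics/s14.npy',f,allow_pickle=True); save(f,'s14.png')
cv2.imwrite('pics/s14z.png',cv2.resize(f['img'][190:260,215:295,::-1],(686,600),interpolation=2))
go([502,180,77],35)
for z in (119,128): print(z,(proj(f,[502.2,180,z])-[215,190])*8.57)
```

```text
t 21.6 tcp [502.4 179.9  77.3] psi 35.02 F [-10.   -1.2  25.1] w 37.0
slide [ 0.3  0.3 -0.3] rot [ 0.02  0.08 -0.01]
119 [340.79080693 406.76332828]
128 [340.5890626 385.3216694]
```

View pics/s14z.png

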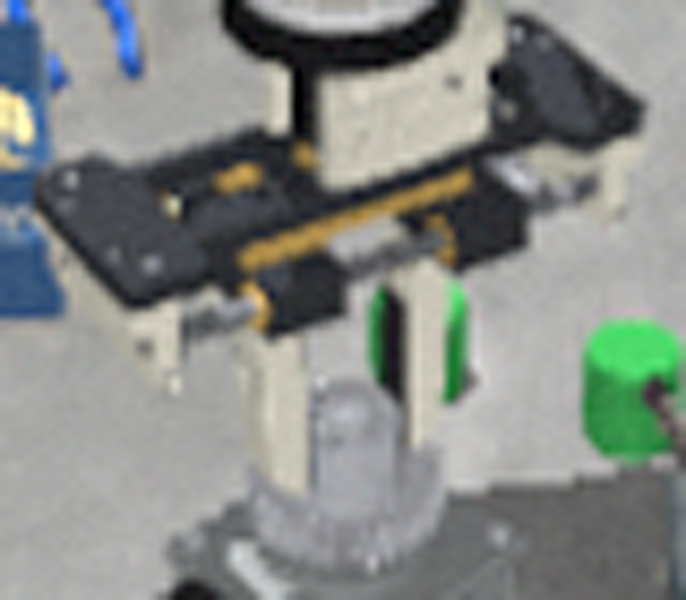

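View pics/s14.png

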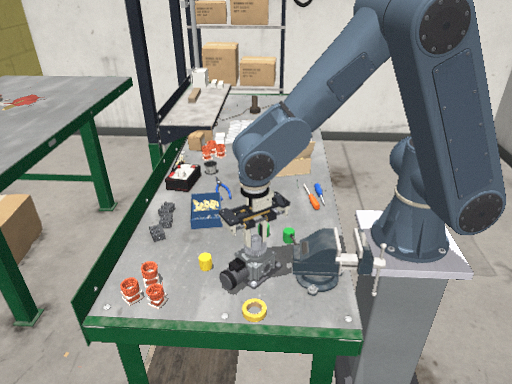

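```bash
python3 -c "
from station import *
s=read_state();print(s['time_s'],s['tcp_pos'],s['force'],s['gripper_width'])
print(sign_off())"
```

```text
21.6 [502.38168539 179.92967716  77.29395618] [-10.00227449  -1.15112852  25.12081422] 36.96555167349307
the job is handed in; nothing more can be done
None
```

I pulled the cap off and stood it open end down on the bench. I then fitted the large gear boss up on the splined shaft, pressed it to the stop and handed in at 21.6 s with it still gripped.

**Cap:** It stands at about (567, −60), confirmed in both camera views. It pressed the bench with about 9 N just before I let it go.

**Gear:** The splines meshed on the first try with the jaws at 35°, from the slot angle and motor yaw measured in the images. No rib contact force showed.

**Last checks:**
- The reported TCP height settled at 77.3 mm, so the gear's lower face is about 78.7 mm above the bench, against the 79 mm stop.
- Height then stayed within 0.3 mm while the upward force rose from about 9 to 25 N.
- Grip width was 37 mm at 60 N squeeze.
- The last side view shows the shaft end standing above the boss. The smaller gear and the tape were never touched.

**What disagreed:**
- **Finger height:** The fingertips appear about 20 mm above the reported TCP in the images. My first close on the gear therefore missed above the boss, and I regripped lower. Because of this, I took final heights from where the gear stood on the bench.
- **Side load:** About 10 N of sideways force remains while pressing.
- **Camera offset:** The top camera was about 2 mm off in x. I corrected it using the placed cap.

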